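# Load a slide carrier under the spring clip

### The job

Load the slide carrier into the reading stage: with one fingertip press and hold down the orange tail of the spring clip so that its jaw lifts, and while it is held down push the white carrier along its channel with the other fingertip, under the jaw, until it is fully home against the end stop. Then let go so that the clip closes on the carrier, and end clear of everything. Only press and push: do not pick up or lift the carrier, and leave the sample tube, tweezers and marker where they lie.

Things in the scene. Friction and masses are not known exactly. Their poses are not given: they have to be found in the camera images.
- stage: Grey reading stage fixed to the table, 220 x 150 mm, top (the deck) 18 mm up. Origin: centre of its underside; +x runs along the channel from the entry to the end stop, y to the left of that. Channel 60 mm wide, centred at y = -38 mm, between rails 4 mm high; end stop face at x = 95 mm. Clip shaft along x at y = 0 on bearings 11 mm wide, up to 20 mm above the deck.
- clip (a joint): Angle (rad) of the spring clip: 0 = closed, grows as its tail is pressed down, hard stop at 0.30; springs shut when let go. The tail needs about 2.5 N to start and 8 N at the stop. Above 0.18 counts as held down; below about 0.16 the jaw blocks the carrier. Closed on the carrier it reads about 0.15. (The rules call the orange tail strip clip_c0.)
- tail_top (a point): Middle of the top of the clip's orange tail, a strip along the stage's x from -106 to 2 mm, pressed between y = 18 and 48 mm. This point: stage x = -52, y = 33 mm; 15 mm above the deck at rest (outer edge tilted up), 6 mm and level at 0.27 rad. A fingertip may slide along the strip and keep the clip open; one beside it at the same height clears the rails and meets the push lip.
- jaw_foot (a point): Underside of the black rubber foot (16 mm along x) of the clip's steel jaw, which reaches over the channel: stage x = 67 to 83, y = -46 mm; 5 mm above the deck when closed, about 18 mm at 0.28 rad.
- carrier: Loose white slide carrier, 105 (x) x 56 (y) x 12 mm, 0.10 to 0.17 kg, glass slide in its top, upright push lip 6 mm thick and 22 mm high across its rear (-x) end. Lies in the channel with 2 mm play each side, its front 10 to 32 mm before the jaw. Origin: centre of its underside; +x is its front. Fully home its origin is at stage x = 42.5 mm.
- carrier_back (a point): Middle of the rear face of the carrier's push lip, 11 mm above the deck: the face to push.
- home_point (a point): Point on the deck where the carrier's origin lies when it is fully home.
- sample_tube: Bystander: sample tube with yellow cap lying on the table left of the stage, 16 x 63 x 16 mm. Origin at its underside.
- tweezers: Bystander: grey metal tweezers lying right of the stage, 17 x 124 x 8 mm. Origin at its underside.
- marker: Bystander: marker pen with red cap lying on the table, 17 x 135 x 16 mm. Origin at its underside.
Things that resemble listed ones, but are neither listed nor needed, are in the scene too. What is meant by the carrier is not red, and is the smaller of those in its own colour.

How it is judged:
By the outcome, as a careful person would: the job done as asked, in the order asked, and still so for the second after the job is handed in, with the robot touching nothing.
It also fails if it takes over 64 s, if anything falls off the work surface, if the arm or the gripper's body presses on something with over 40 N, if the wrist force passes 120 N, or if a joint passes its speed limit or range.

### The arm

A 7-joint arm with a two-finger parallel gripper is mounted at the origin on a cart in front of the work surface, level with it; the furniture and walls round the work are solid. World frame = base frame: x ahead of the robot, y to its left, z up, the work surface at z = 0. Lengths are in m, angles in rad, forces in N, time in s.
With the tool pointing down it reaches from about 0.4 to 0.925 m from the base axis. Payload 4.1 kg.
Tool frame: the origin (TCP) lies at the very end of the fingers, on their centre line; the grasp point (between the pads) lies 19 mm behind it (arm.grip_point_offset is the distance from the TCP to the grasp point, in m); z points along the fingers, y is the direction in which the jaws open and shut (so a half turn about z gives the same grasp; the last joint's range is limited). The gripper opens to 85 mm and grips with 20 to 120 N. Pads are 22 mm wide; open, the fingers measure 114 mm over their backs; the gripper's body (76 mm by 85 mm) begins 54 mm behind the grasp point. The pads swing forward as they close: fully open they stand 13 mm farther back than shut.
Start: joints at [-0.099, 0.398, 0.045, 1.537, -0.019, 1.207, -0.051], TCP at [0.65, 0, 0.231] pointing down, gripper open.
Joint ranges: [-2.82, 2.82], [-0.49, 2.23], [-1.37, 1.46], [0, 2.46], [-1.36, 4.5], [0.23, 2], [-2.94, 2.94]. Speed limits (rad/s): [2.57, 2.57, 3.14, 3.14, 3.14, 3.14, 3.14].

### API

Orientations are given as a unit quaternion [w, x, y, z].
In Python, from station import arm gives the robot as it stands. The module is installed in compiled form; this text tells all that it offers.
- The arm moves only by the tool drive_tool, never from a script. Its argument "targets" is a list of rows, each an object with "linear": the shift along the tool's x, y, z in m, a list of three; "turn": the turn about the tool's z in degrees. In form: [{"linear": [dx, dy, dz], "turn": turn}, ...]. A call has exactly 8 rows; each row is the pose to reach, as a shift and turn from the pose commanded when the call began, along the tool's axes at that moment; what a row does not reach only later rows make up. A row lasts 1/12 s, in which the tool goes at most 41.7 mm and 7.16 degrees, less where a joint would pass 70% of its speed; a pose out of reach is approached as far as the arm can. A call with a gripper value outside its range is refused whole. "grip" is the opening, from 0 (shut) to 1 (fully open), set as the call begins (left out, the last holds). The fingers move at their own pace and stop on an object; "squeeze" is the grip in N (left out, the last holds). Time passes only in rows, so rows that repeat a pose let the fingers close, or fill a call up. It gives the time, the measured TCP pose, the force and the opening at its end, in the units of the state.
- arm.observe(): the state, without advancing time (a new reading comes with each control period).
- arm.capture(name): name is "scene" or "side" or "wrist"; returns the picture (384x512x3 uint8, red, green, blue); there is no depth.
- arm.calibration(name): a dict with "intrinsics" (3x3 intrinsics, pixels), "k1" (the pictures are not rectified: a ray, as slopes to the right and down, at radius r is drawn at 1 + k1 r^2 times it, then the intrinsics apply), "rvec" (rotation vector, rad) and "tvec" (3), from world to camera coordinates, as OpenCV has them. Camera axes: x right, y down, z forward; pixel columns grow to the right and rows downward; lengths in m; the calibration is good to about 2 mm. A picture is of the moment at which its call begins: read the wrist's pose just before it. calibration takes no time and is no camera call; for the wrist camera it gives the pose at the moment of the call.
- arm.close_job(): hands the job in, once; it reports no verdict.
Trained networks look in the newest picture that a camera, given by its name, has taken for a name from the list of things; names that differ only in an ending like _2 or _b are one class to them, and where a whole thing is asked for, a point or a joint stands for the part that bears it (a point fixed in the world has none). Each returns a list of dicts, best first, with "conf" (0 to 1); they miss things now and then, are a little off and sometimes report something else, mostly with a low value. They report only what shows in the picture. A call takes as long as a camera call. They do not tell look-alikes from the thing itself.
- arm.trace(target, camera): "mask" (384x512 bool, what is visible of it) and "pixel" ([row, column] in pixels, amid what is visible of it).
The state is a dict: "time_s": time; "qpos": joint angles; "dq": joint speeds; "joint_efforts": joint torques, N m; "eef_pos": TCP position; "tcp_rot": TCP orientation; "contact_force": force on the tool from outside, world axes, zero at the start; "wrist_torque": the same for the moment, N m; "finger_gap": opening from 0.0 (shut) to 1.0 (fully open).
Only numpy, scipy, OpenCV 4.12 (cv2) and the standard library are available. Lean on these libraries where they do the work, as an engineer would, in place of code of your own. Each camera call takes 0.05 s, during which the arm holds its last target.

## Working session

There is one attempt and no reset: what is moved stays moved. The work goes in short steps, Python scripts to look and compute and a tool call to move; the robot and the scene stay as the last step left them, time stands still between calls to the robot, and variables do not carry over. Pictures are saved under pics/ and viewed, and the job is handed in when it is done.

Besides the shell and the picture viewer there is one more tool, called after "Call:" as a command line: name --argument value ..., lists and objects as JSON in quotes. drive_tool: Moves the arm, as the interface text tells. Its arguments: {"type":"object","properties":{"targets":{"type":"array"},"grip":{"type":"number"},"squeeze":{"type":"number"}},"required":["targets"]}

```bash
mkdir -p pics; cat > h.py <<'E'
import numpy as np, cv2
from station import arm
def snap(name,fn,scale=1.5):
    im=arm.capture(name); cv2.imwrite('pics/'+fn,cv2.resize(im[:,:,::-1],None,fx=scale,fy=scale,interpolation=cv2.INTER_CUBIC)); return im
def cam(name):
    c=arm.calibration(name); R=cv2.Rodrigues(np.array(c['rvec'],float))[0]; return np.array(c['intrinsics'],float),float(c['k1']),R,np.array(c['tvec'],float).ravel()
def proj(c,P):
    K,k1,R,t=c; P=np.atleast_2d(P); q=P@R.T+t; s=q[:,:2]/q[:,2:]; r2=(s**2).sum(1,keepdims=True); s=s*(1+k1*r2); return s@np.diag([K[0,0],K[1,1]])+K[:2,2]
def ray(c,uv):
    K,k1,R,t=c; d=np.array([(uv[0]-K[0,2])/K[0,0],(uv[1]-K[1,2])/K[1,1]]); s=d.copy()
    for _ in range(20): s=d/(1+k1*(s@s))
    return -R.T@t, R.T@np.array([s[0],s[1],1.])
def onz(c,uv,z):
    o,d=ray(c,uv); return o+d*(z-o[2])/d[2]
E
python3 - <<'E'
from h import *
print(arm.observe())
for n in ['scene','side','wrist']:
    snap(n,n+'0.png'); c=cam(n); print(n,c[0].round(1).tolist(),c[1],(-c[2].T@c[3]).round(3),c[2][2].round(3))
E
```

```text
{'time_s': 0.0, 'qpos': array([-0.0990262 ,  0.39921966,  0.04504274,  1.53786656, -0.01871295,
        1.20690359, -0.05070139]), 'dq': array([ 0.00041949, -0.00127492,  0.00054753, -0.00046159,  0.00070421,
        0.00021534,  0.00108085]), 'joint_efforts': array([-9.65094187e-04, -4.75129580e+01,  1.36406265e+00, -2.54227209e+01,
        1.14684159e-02,  9.53188282e-03,  3.56541250e-05]), 'eef_pos': array([6.49369649e-01, 3.75494337e-05, 2.30251744e-01]), 'tcp_rot': array([-6.51312987e-04,  7.07062475e-01,  7.07150395e-01, -7.42510846e-04]), 'contact_force': array([-0.21467333,  0.12733261,  0.42864687]), 'wrist_torque': array([-0.05338931, -0.00903821, -0.00213414]), 'finger_gap': 0.9977849587190075}
scene [[370.5, 0.0, 255.5], [0.0, 370.5, 194.6], [0.0, 0.0, 1.0]] -0.04807219062676836 [0.09  0.518 0.74 ] [ 0.516 -0.442 -0.734]
side [[447.3, 0.0, 256.8], [0.0, 447.3, 188.6], [0.0, 0.0, 1.0]] -0.04592471565792732 [ 0.209 -0.622  0.75 ] [ 0.321  0.677 -0.663]
wrist [[286.2, 0.0, 256.3], [0.0, 286.2, 193.1], [0.0, 0.0, 1.0]] -0.05251924107103961 [0.649 0.074 0.373] [-0.002 -0.293 -0.956]
```

View pics/scene0.png

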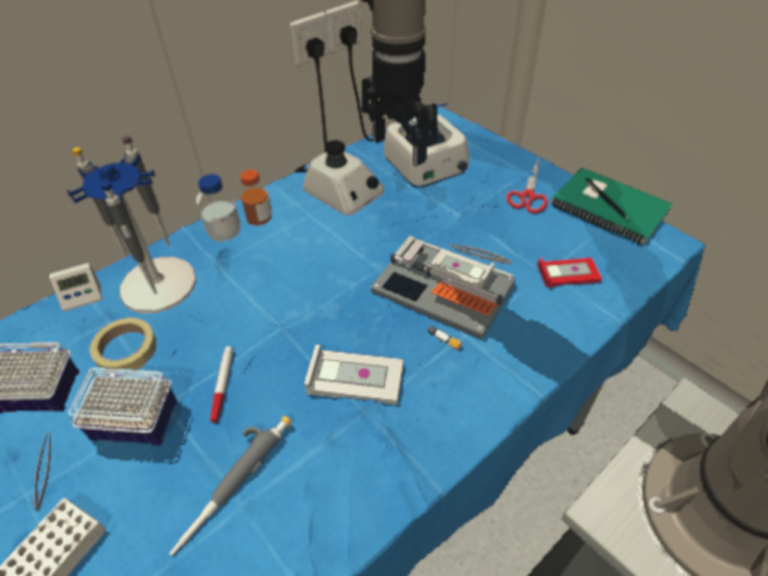

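View pics/side0.png

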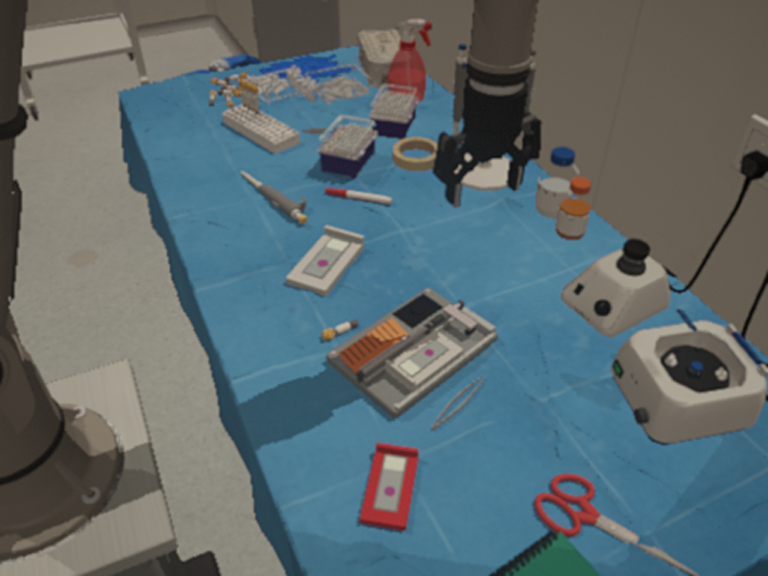

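View pics/wrist0.png

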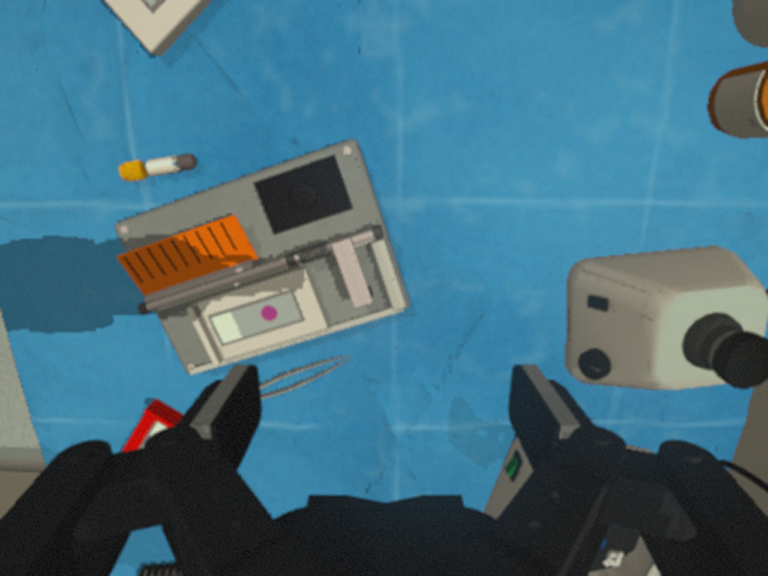

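The white carrier sits in the stage's channel (wrist view, about 260,315). Its look-alikes are the larger white carrier on the table (scene 355,375) and the red carrier (scene 570,270). The one in the channel fits the description.

```bash
python3 - <<'E'
from h import *
from scipy.optimize import least_squares
im=arm.capture('wrist'); c=cam('wrist')
np.save('w0.npy',im)
cv2.imwrite('pics/crop1.png',cv2.resize(im[80:260,70:280,::-1],None,fx=3.6,fy=3.2*3.6/3.2*0.92,interpolation=cv2.INTER_CUBIC)) if 0 else cv2.imwrite('pics/crop1.png',cv2.resize(im[85:255,70:280,::-1],None,fx=3.5,fy=3.5,interpolation=cv2.INTER_CUBIC))
uv=np.array([[118,222],[355,140],[408,305],[192,373]])/1.5
S=np.array([[-.11,.075],[.11,.075],[.11,-.075],[-.11,-.075]])
W=np.array([onz(c,p,.018) for p in uv]); print(W.round(4))
print([np.linalg.norm(W[i]-W[(i+1)%4]).round(4) for i in range(4)])
for t in ['carrier','clip','stage','carrier_back','tail_top','jaw_foot']:
    r=arm.trace(t,'wrist'); print(t,[(round(q['conf'],2),np.round(q['pixel'],1),q['mask'].sum()) for q in r[:3]])
E
```

```text
[[ 0.4234  0.0253  0.018 ]
 [ 0.6251  0.0887  0.018 ]
 [ 0.6688 -0.0484  0.018 ]
 [ 0.4687 -0.1157  0.018 ]]
[np.float64(0.2114), np.float64(0.1439), np.float64(0.2111), np.float64(0.1481)]
carrier [(0.83, array([209.1, 174.5]), np.int64(3659)), (0.82, array([ 10.5, 104.8]), np.int64(1443)), (0.62, array([285.,  98.]), np.int64(658))]
clip [(0.79, array([177.3, 140.8]), np.int64(4749))]
stage [(0.94, array([162.9, 176.5]), np.int64(15917))]
carrier_back [(0.78, array([279.5, 101.3]), np.int64(563)), (0.73, array([  9.9, 105. ]), np.int64(1453)), (0.66, array([208.7, 169.9]), np.int64(3662))]
tail_top [(0.6, array([173.9, 139.6]), np.int64(4313))]
jaw_foot []
```

View pics/crop1.png

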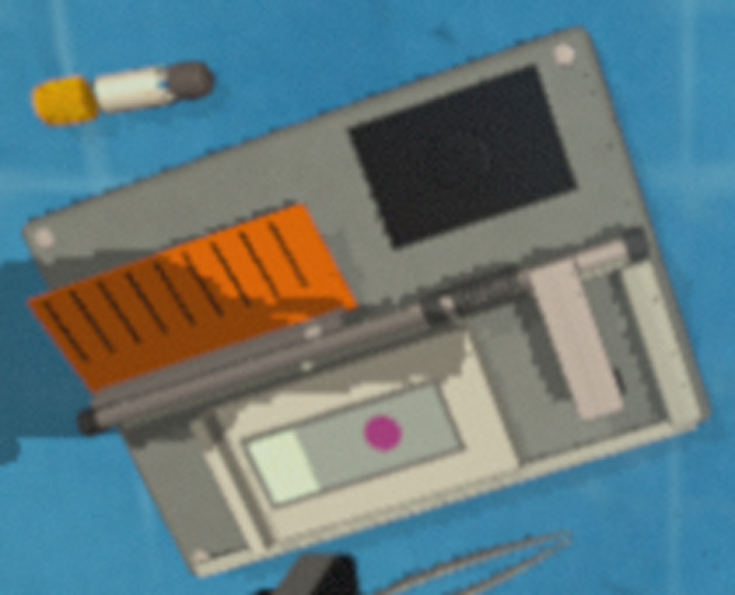

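```bash
python3 - <<'E'
from h import *
for n,(r0,r1,c0,c1) in {'scene':(145,235,235,355),'side':(180,285,205,345)}.items():
    im=arm.capture(n); np.save(n+'.npy',im); f=5.5
    cv2.imwrite(f'pics/{n}_crop.png',cv2.resize(im[r0:r1,c0:c1,::-1],None,fx=f,fy=f,interpolation=cv2.INTER_CUBIC))
E
```

```text
(no output)
```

View pics/scene_crop.png

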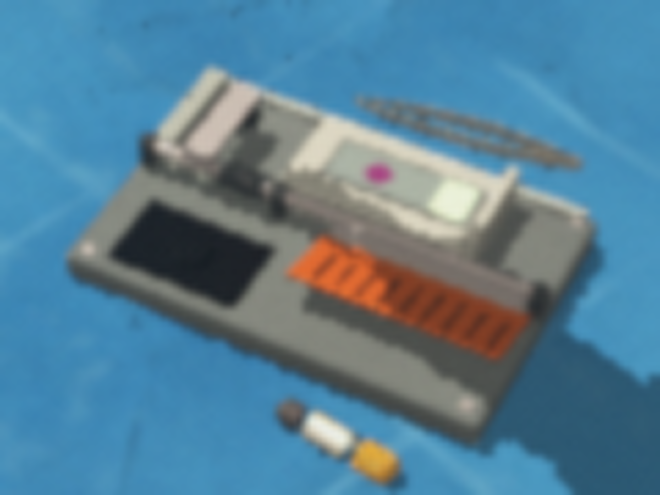

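View pics/side_crop.png

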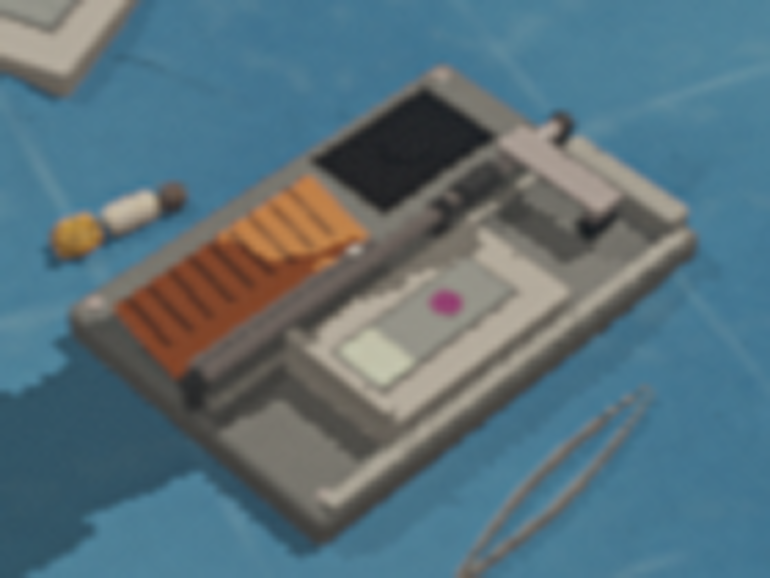

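```bash
cat > fit.py <<'E'
from h import *
from scipy.optimize import least_squares
C={n:cam(n) for n in ['scene','side','wrist']}
off={'scene':(5.5,235,145),'side':(5.5,205,180),'wrist':(3.5,70,85)}
P=dict(scene=[(490,418),(68,255),(212,68),(594,215)],side=[(75,305),(440,68),(692,225),(318,512)],wrist=[(25,228),(585,28),(703,400),(200,572)])
def px(n,p): f,a,b=off[n]; return np.array(p)/f+[a-.0,b-.0]-0.5+0.5/f
S=np.array([[-.11,.075,.018],[.11,.075,.018],[.11,-.075,.022],[-.11,-.075,.018]])
def Rz(a): return np.array([[np.cos(a),-np.sin(a),0],[np.sin(a),np.cos(a),0],[0,0,1]])
def res(q,names):
    W=(S)@Rz(q[2]).T+[q[0],q[1],0]
    return np.concatenate([(proj(C[n],W)-px(n,P[n])).ravel() for n in names])
if __name__=='__main__':
  for names in [['scene'],['side'],['wrist'],['scene','side'],['scene','side','wrist']]:
    s=least_squares(res,[.55,-.01,.3],args=(names,),loss='soft_l1'); print(names,s.x.round(4),res(s.x,names).reshape(-1,2).round(1).tolist())
  q=s.x; np.save('q.npy',q)
  def ov(n,segs,fn):
    f,a,b=off[n]; im=np.load({'wrist':'w0'}.get(n,n)+'.npy'); r={'scene':(145,235,235,355),'side':(180,285,205,345),'wrist':(85,255,70,280)}[n]
    g=cv2.resize(im[r[0]:r[1],r[2]:r[3],::-1],None,fx=f,fy=f,interpolation=cv2.INTER_CUBIC)
    for A,B,col in segs:
        uv=proj(C[n],np.array([A,B])@Rz(q[2]).T+[q[0],q[1],0]); uv=((uv-[a,b]+.5)*f).astype(int)
        cv2.line(g,tuple(map(int,uv[0])),tuple(map(int,uv[1])),col,1,cv2.LINE_AA)
    cv2.imwrite(fn,g)
  segs=[]
  def rect(x0,x1,y0,y1,z,col):
    p=[(x0,y0,z),(x1,y0,z),(x1,y1,z),(x0,y1,z)]
    for i in range(4): segs.append((p[i],p[(i+1)%4],col))
  rect(-.11,.11,-.075,.075,.018,(0,0,255)); rect(-.11,.11,-.075,.075,0,(0,255,255))
  rect(-.11,.11,-.068,-.008,.018,(0,255,0))
  segs.append(((.095,-.068,.03),(.095,-.008,.03),(255,0,255)))
  segs.append(((-.106,.048,.035),(.002,.048,.035),(255,0,0)))
  for n in C: ov(n,segs,f'pics/ov_{n}.png')
E
python3 fit.py
```

```text
['scene'] [ 0.5445 -0.0153  0.3354] [[-0.2, 0.6], [-0.1, -0.2], [-0.6, -0.1], [1.7, -0.5]]
['side'] [ 0.5427 -0.0128  0.3133] [[-2.8, -0.2], [0.1, -2.4], [1.7, -0.4], [0.0, 1.9]]
['wrist'] [ 0.5464 -0.0118  0.3305] [[-2.3, -0.3], [0.1, -4.8], [5.7, 4.2], [-0.3, 2.2]]
['scene', 'side'] [ 0.5432 -0.0139  0.3211] [[-0.8, 1.5], [-0.3, -0.2], [-0.1, 0.1], [1.9, 0.5], [-2.4, 0.4], [0.1, -2.3], [2.0, -0.5], [1.0, 2.3]]
['scene', 'side', 'wrist'] [ 0.545  -0.0133  0.3214] [[-1.5, 1.1], [-0.9, -0.4], [-0.7, -0.1], [1.2, 0.2], [-1.7, -0.0], [0.6, -2.6], [2.6, -0.9], [1.7, 1.8], [-3.1, -0.0], [-0.3, -2.7], [4.3, 6.2], [-1.8, 2.7]]
```

View pics/ov_wrist.png

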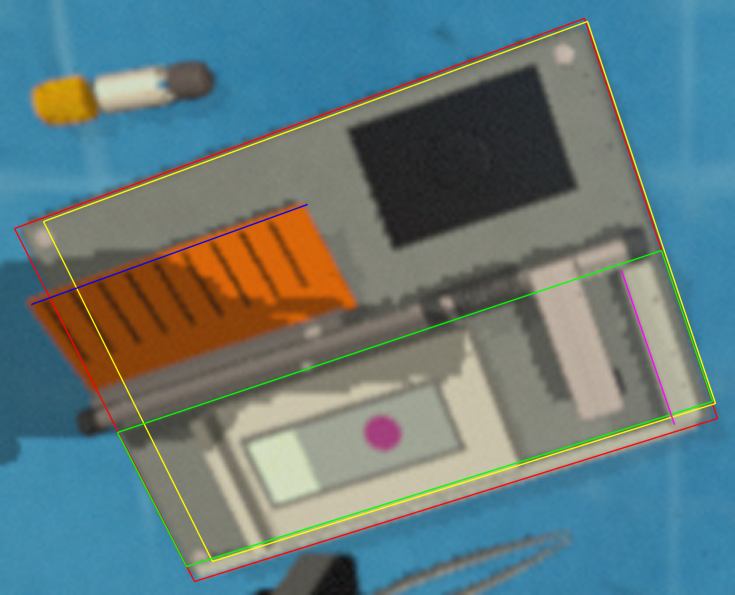

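View pics/ov_side.png

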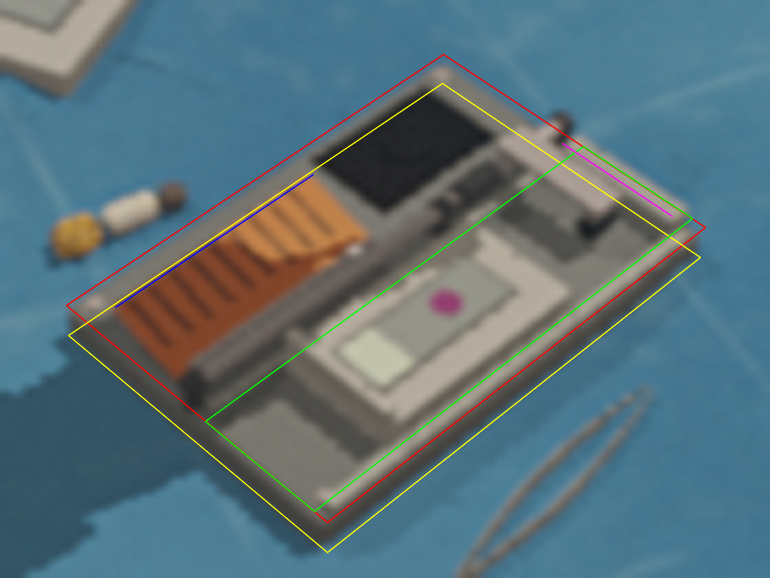

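View pics/ov_scene.png

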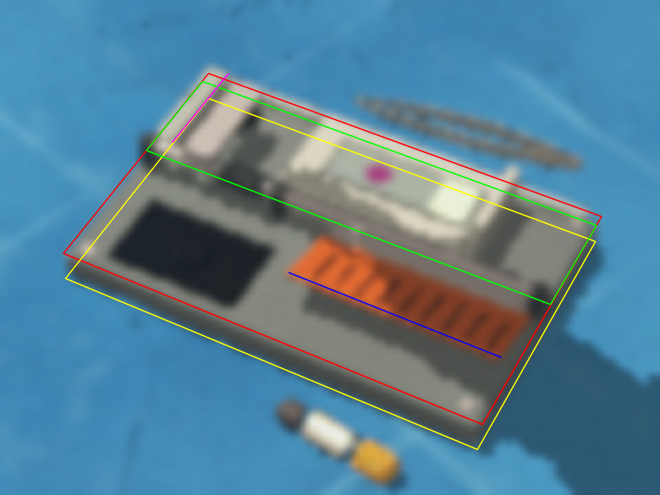

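Call:
drive_tool --targets '[{"linear": [-0.006,-0.024,0.01],"turn": 7},{"linear": [-0.012,-0.048,0.02],"turn": 14},{"linear": [-0.018,-0.072,0.03],"turn": 21},{"linear": [-0.024,-0.096,0.04],"turn": 28},{"linear": [-0.03,-0.12,0.05],"turn": 35},{"linear": [-0.036,-0.144,0.06],"turn": 42},{"linear": [-0.042,-0.168,0.07],"turn": 49},{"linear": [-0.045,-0.189,0.08],"turn": 56}]' --grip 0.7

```text
time_s: 1.27
eef_pos: [0.4595, -0.0458, 0.151]
tcp_rot: [0.0, 0.957, 0.289, 0.0]
contact_force: [-0.3, 0.3, -1.9]
finger_gap: 0.701
```

Call:
drive_tool --targets '[{"linear": [0,0,0],"turn": 7},{"linear": [0,0,0],"turn": 13},{"linear": [0,0,0],"turn": 15.6},{"linear": [0,0,0],"turn": 15.6},{"linear": [0,0,0],"turn": 15.6},{"linear": [0,0,0],"turn": 15.6},{"linear": [0,0,0],"turn": 15.6},{"linear": [0,0,0],"turn": 15.6}]'

```text
time_s: 1.93
eef_pos: [0.4611, -0.045, 0.1514]
tcp_rot: [0.0, 0.987, 0.16, 0.0]
contact_force: [-0.3, 0.5, 0.1]
finger_gap: 0.703
```

```bash
python3 - <<'E'
from h import *
o=arm.observe(); print({k:np.round(o[k],4) for k in ['time_s','eef_pos','tcp_rot','contact_force','finger_gap','qpos']})
snap('wrist','w1.png'); snap('side','s1.png')
E
```

```text
{'time_s': np.float64(1.9333), 'eef_pos': array([ 0.4611, -0.045 ,  0.1514]), 'tcp_rot': array([0.000e+00, 9.871e-01, 1.602e-01, 1.000e-04]), 'contact_force': array([-0.3088,  0.5434,  0.0647]), 'finger_gap': np.float64(0.7035), 'qpos': array([-0.2094,  0.152 ,  0.2353,  2.0643, -0.0441,  0.9298, -1.1994])}
```

View pics/w1.png

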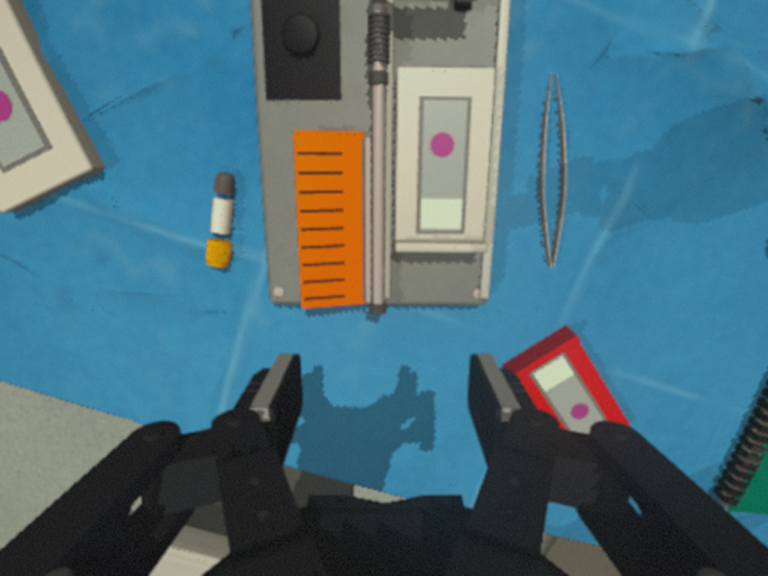

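View pics/s1.png

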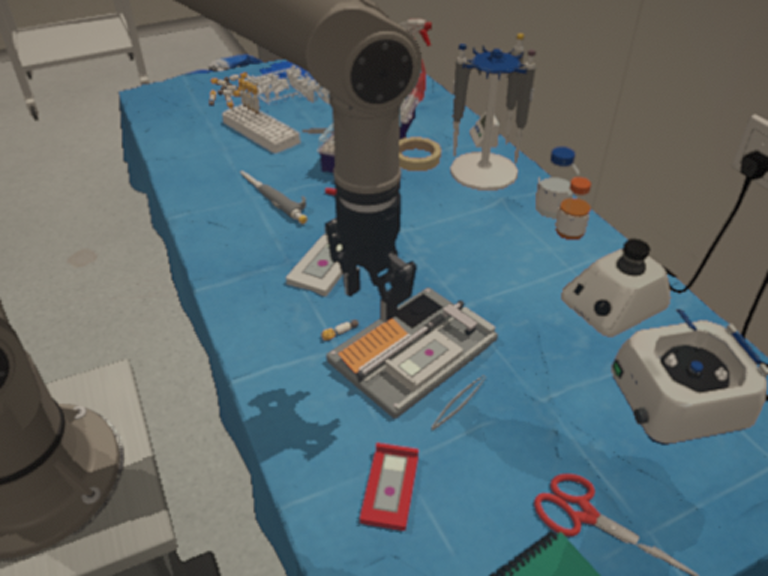

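The stage sits squarely in the wrist view: tail at 295–365 × 130–308, push lip row at about 245, rear deck edge at about 303. Next I'll measure these in the stage frame.

```bash
python3 - <<'E'
from h import *
q=np.load('q.npy'); c=cam('wrist'); o=arm.observe()
def st(w): d=np.array(w[:2])-q[:2]; a=q[2]; return np.array([np.cos(a)*d[0]+np.sin(a)*d[1],-np.sin(a)*d[0]+np.cos(a)*d[1]])
print('tcp stage',st(o['eef_pos'])*1000)
for name,uv,z in [('dotL',(278,292),.018),('dotR',(477,294),.018),('rear edge L',(272,304),.016),('rear edge R',(486,304),.016),('shaft near',(377,303),.030),('shaft far',(377,85),.030),('tail corner rear outer (-106,48)',(303,308),.037),('tail front outer (2,48)',(295,131),.037),('tail front inner (2,18)',(364,131),.028),('tail rear inner',(364,305),.028),('lip rear topL',(395,251),.040),('lip rear topR',(484,249),.040),('car front L',(397,67),.030),('car front R',(494,67),.030),('railR rear',(488,300),.022),('railR far',(511,20),.022),
 ('railR inner rear',(481,290),.022),('left deck edge lo',(270,295),.016),('left deck hi',(254,20),.016)]:
    print(name,(st(onz(c,np.array(uv)/1.5,z))*1000).round(1))
E
```

```text
tcp stage [-89.58674013  -3.53756942]
dotL [-102.1   68.3]
dotR [-103.5  -66. ]
rear edge L [-111.4   73.6]
rear edge R [-111.4  -73.1]
shaft near [-105.8    1.3]
shaft far [24.5  0.6]
tail corner rear outer (-106,48) [-106.8   48.2]
tail front outer (2,48) [-0.6 47.1]
tail front inner (2,18) [-0.3  8.4]
tail rear inner [-107.9    9.8]
lip rear topL [-69.4  -9.9]
lip rear topR [-68.1 -63.5]
car front L [ 33.9 -10.6]
car front R [ 34.3 -65.2]
railR rear [-106.5  -72.8]
railR far [ 60.8 -75.4]
railR inner rear [-99.5 -67.6]
left deck edge lo [-104.9   74.5]
left deck hi [62.6 72.1]
```

Call:
drive_tool --targets '[{"linear": [0,0,0.015],"turn": 0.6},{"linear": [0,0,0.03],"turn": 0.6},{"linear": [0,0,0.045],"turn": 0.6},{"linear": [0,0,0.06],"turn": 0.6},{"linear": [0,0,0.075],"turn": 0.6},{"linear": [0,0,0.09],"turn": 0.6},{"linear": [0,0,0.1],"turn": 0.6},{"linear": [0,0,0.1],"turn": 0.6}]'

```text
time_s: 2.7
eef_pos: [0.4594, -0.0449, 0.0495]
tcp_rot: [-0.0, 0.988, 0.155, -0.002]
contact_force: [0.9, -0.0, -0.3]
finger_gap: 0.699
```

```bash
python3 - <<'E'
from h import *
snap('wrist','w2.png');im=snap('side','s2.png')
cv2.imwrite('pics/s2c.png',cv2.resize(im[150:285,195:345,::-1],None,fx=4.4,fy=4.4,interpolation=cv2.INTER_CUBIC))
E
```

```text
(no output)
```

View pics/w2.png

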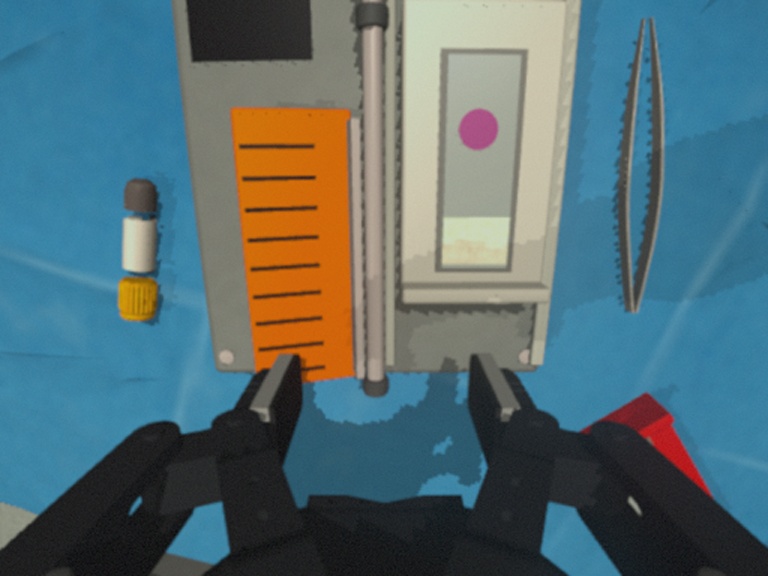

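View pics/s2c.png

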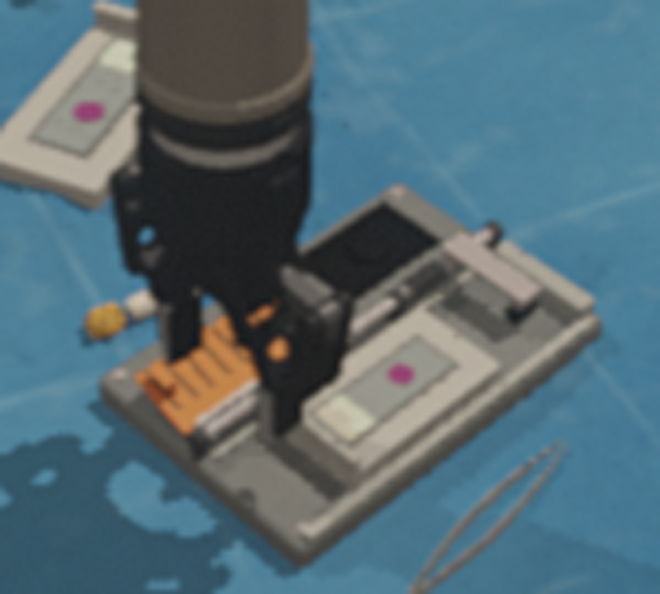

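Call:
drive_tool --targets '[{"linear": [0,0,0.003],"turn": 0},{"linear": [0,0,0.006],"turn": 0},{"linear": [0,0,0.009],"turn": 0},{"linear": [0,0,0.012],"turn": 0},{"linear": [0,0,0.014],"turn": 0},{"linear": [0,0,0.014],"turn": 0},{"linear": [0,0,0.014],"turn": 0},{"linear": [0,0,0.014],"turn": 0}]'

```text
time_s: 3.47
eef_pos: [0.4611, -0.045, 0.0374]
tcp_rot: [0.0, 0.988, 0.155, 0.0]
contact_force: [-1.4, -1.0, -0.1]
finger_gap: 0.698
```

Call:
drive_tool --targets '[{"linear": [0,0,0.001],"turn": 0},{"linear": [0,0,0.002],"turn": 0},{"linear": [0,0,0.003],"turn": 0},{"linear": [0,0,0.004],"turn": 0},{"linear": [0,0,0.005],"turn": 0},{"linear": [0,0,0.006],"turn": 0},{"linear": [0,0,0.006],"turn": 0},{"linear": [0,0,0.006],"turn": 0}]'

```text
time_s: 4.13
eef_pos: [0.461, -0.045, 0.0312]
tcp_rot: [0.0, 0.988, 0.155, -0.0]
contact_force: [-0.2, -0.8, -0.5]
finger_gap: 0.701
```

Call:
drive_tool --targets '[{"linear": [0,0,0.001],"turn": 0},{"linear": [0,0,0.002],"turn": 0},{"linear": [0,0,0.003],"turn": 0},{"linear": [0,0,0.004],"turn": 0},{"linear": [0,0,0.005],"turn": 0},{"linear": [0,0,0.005],"turn": 0},{"linear": [0,0,0.005],"turn": 0},{"linear": [0,0,0.005],"turn": 0}]'

```text
time_s: 4.8
eef_pos: [0.4611, -0.0449, 0.0264]
tcp_rot: [-0.0, 0.988, 0.155, 0.0]
contact_force: [-0.3, -0.5, 3.1]
finger_gap: 0.701
```

Call:
drive_tool --targets '[{"linear": [0,0,0.001],"turn": 0},{"linear": [0,0,0.002],"turn": 0},{"linear": [0,0,0.003],"turn": 0},{"linear": [0,0,0.004],"turn": 0},{"linear": [0,0,0.005],"turn": 0},{"linear": [0,0,0.005],"turn": 0},{"linear": [0,0,0.005],"turn": 0},{"linear": [0,0,0.005],"turn": 0}]'

```text
time_s: 5.47
eef_pos: [0.4612, -0.0453, 0.0215]
tcp_rot: [0.0, 0.988, 0.155, 0.0]
contact_force: [-0.5, -0.6, 6.1]
finger_gap: 0.695
```

```bash
python3 - <<'E'
from h import *
snap('wrist','w3.png');im=snap('side','s3.png');print(arm.observe()['contact_force'])
cv2.imwrite('pics/s3c.png',cv2.resize(im[150:285,195:345,::-1],None,fx=4.4,fy=4.4,interpolation=cv2.INTER_CUBIC))
E
```

```text
[-1.27321829 -1.01205288  6.74598794]
```

View pics/w3.png

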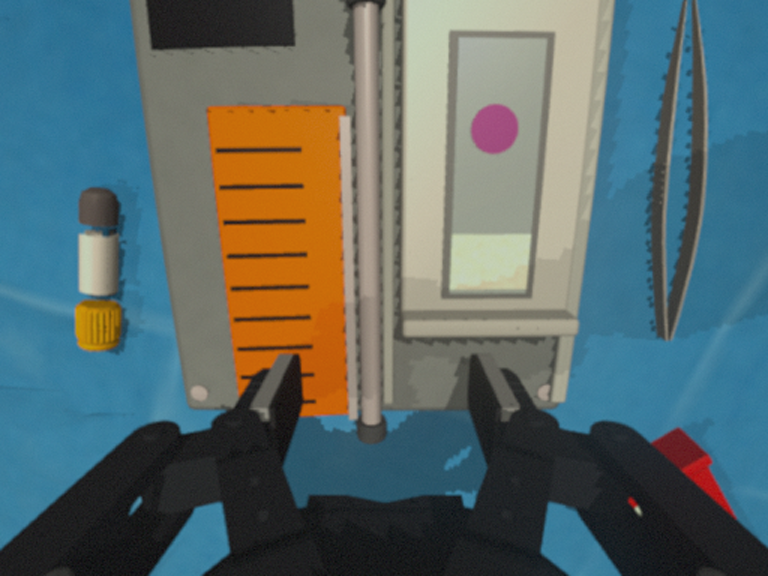

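View pics/s3c.png

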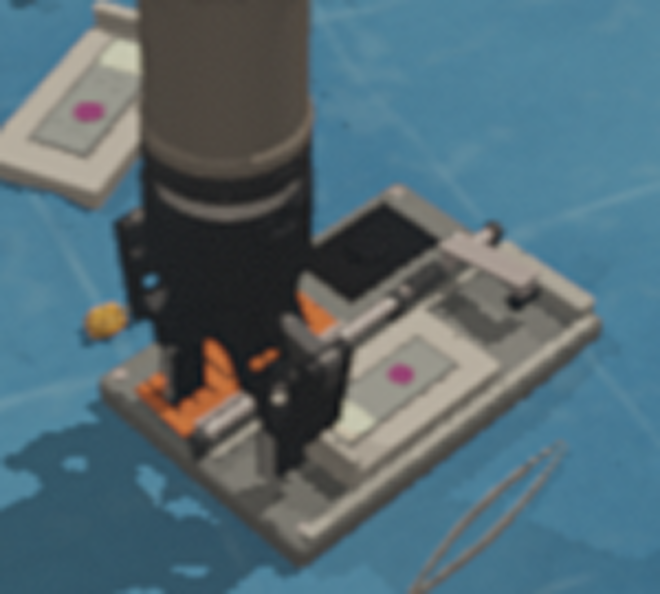

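Call:
drive_tool --targets '[{"linear": [0,0,0.0005],"turn": 0},{"linear": [0,0,0.001],"turn": 0},{"linear": [0,0,0.0015],"turn": 0},{"linear": [0,0,0.002],"turn": 0},{"linear": [0,0,0.0025],"turn": 0},{"linear": [0,0,0.0025],"turn": 0},{"linear": [0,0,0.0025],"turn": 0},{"linear": [0,0,0.0025],"turn": 0}]'

```text
time_s: 6.23
eef_pos: [0.4614, -0.0457, 0.0192]
tcp_rot: [0.0, 0.988, 0.155, 0.0]
contact_force: [-2.3, -1.5, 7.8]
finger_gap: 0.701
```

```bash
python3 - <<'E'
from h import *
q=np.load('q.npy').copy(); q[2]=.310
im=snap('scene','sc4.png');print(arm.observe()['contact_force'],arm.observe()['eef_pos'])
cv2.imwrite('pics/sc4c.png',cv2.resize(im[110:235,235:355,::-1],None,fx=4.4,fy=4.4,interpolation=cv2.INTER_CUBIC))
im=snap('side','s4.png')
cv2.imwrite('pics/s4c.png',cv2.resize(im[190:250,270:345,::-1],None,fx=8,fy=8,interpolation=cv2.INTER_CUBIC))
E
```

```text
[-2.39728773 -1.17798579  7.72513672] [ 0.46135996 -0.04568421  0.01923808]
```

View pics/sc4c.png

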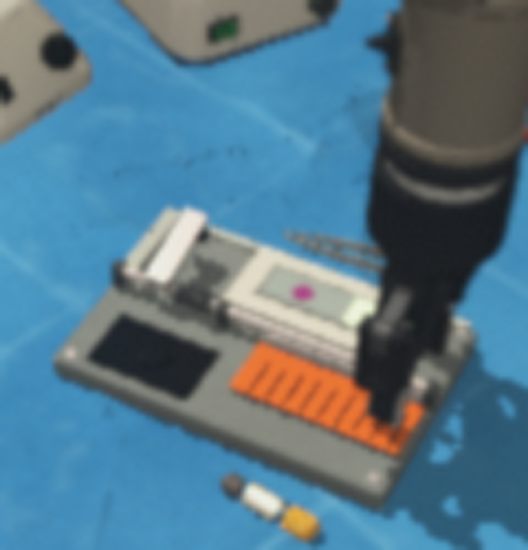

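View pics/s4c.png

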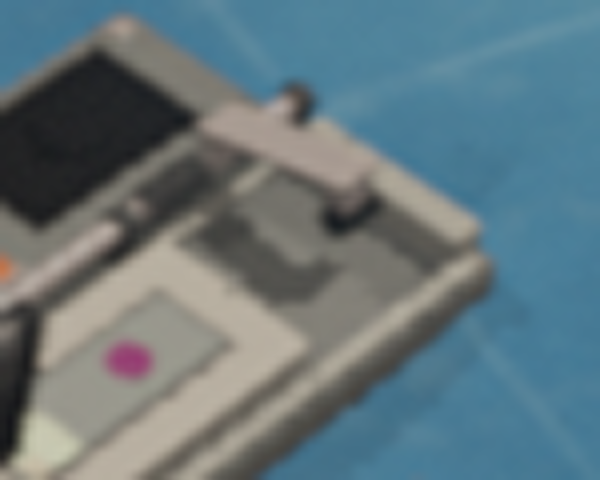

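Call:
drive_tool --targets '[{"linear": [0.003,0,0],"turn": 0},{"linear": [0.006,0,0],"turn": 0},{"linear": [0.009,0,0],"turn": 0},{"linear": [0.012,0,0],"turn": 0},{"linear": [0.015,0,0],"turn": 0},{"linear": [0.018,0,0],"turn": 0},{"linear": [0.02,0,0],"turn": 0},{"linear": [0.02,0,0],"turn": 0}]'

```text
time_s: 7.0
eef_pos: [0.4769, -0.0397, 0.0183]
tcp_rot: [-0.0, 0.988, 0.155, -0.003]
contact_force: [-5.5, -1.8, 9.0]
finger_gap: 0.7
```

```bash
python3 - <<'E'
from h import *
snap('wrist','w5.png');im=snap('side','s5.png');o=arm.observe();print(o['contact_force'],o['eef_pos'])
cv2.imwrite('pics/s5c.png',cv2.resize(im[150:285,195:345,::-1],None,fx=4.4,fy=4.4,interpolation=cv2.INTER_CUBIC))
E
```

```text
[-6.20740919 -1.65449275  9.11305475] [ 0.47688885 -0.03975135  0.01827182]
```

View pics/w5.png

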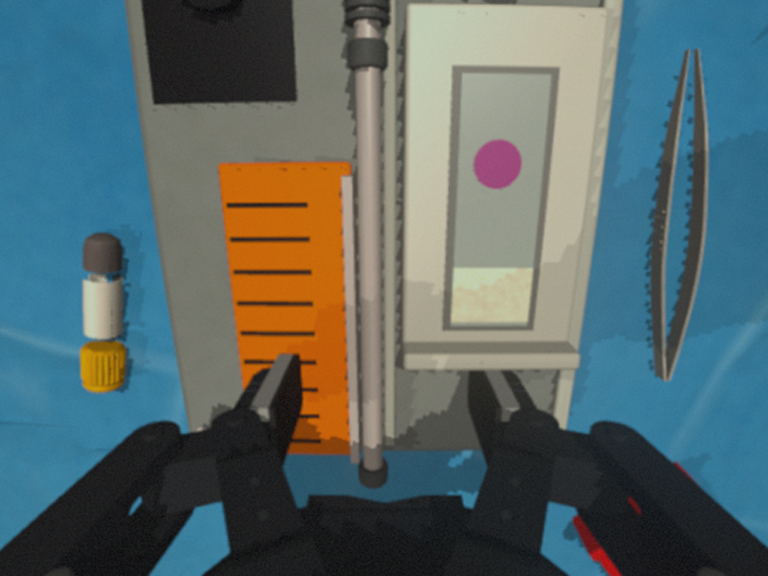

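View pics/s5c.png

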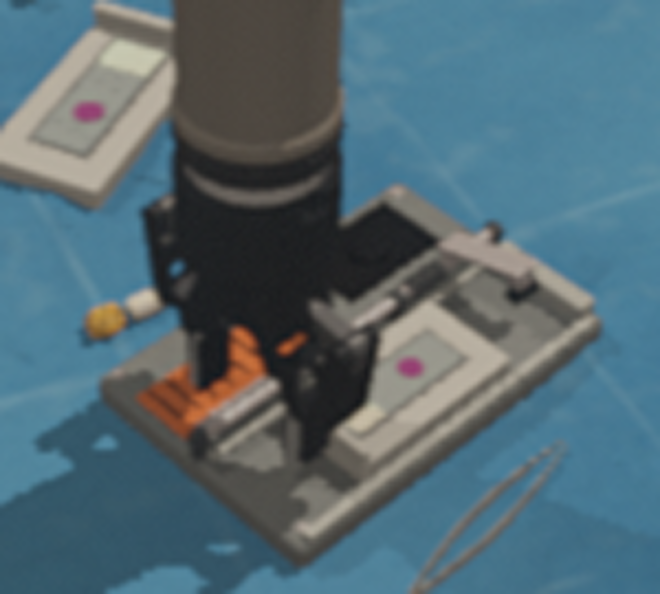

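Call:
drive_tool --targets '[{"linear": [0.003,0,0],"turn": 0},{"linear": [0.006,0,-0.0005],"turn": 0},{"linear": [0.009,0,-0.0005],"turn": 0},{"linear": [0.012,0,-0.0005],"turn": 0},{"linear": [0.015,0,-0.0005],"turn": 0},{"linear": [0.018,0,-0.0005],"turn": 0},{"linear": [0.021,0,-0.0005],"turn": 0},{"linear": [0.024,0,-0.0005],"turn": 0}]'

```text
time_s: 7.77
eef_pos: [0.4991, -0.0326, 0.0186]
tcp_rot: [-0.0, 0.988, 0.155, -0.004]
contact_force: [-7.2, -2.4, 8.7]
finger_gap: 0.697
```

```bash
python3 - <<'E'
from h import *
snap('wrist','w6.png');im=snap('side','s6.png');o=arm.observe();print(o['contact_force'],o['eef_pos'])
cv2.imwrite('pics/s6c.png',cv2.resize(im[150:285,195:345,::-1],None,fx=4.4,fy=4.4,interpolation=cv2.INTER_CUBIC))
E
```

```text
[-5.58920243 -1.05600247  7.49553786] [ 0.50009556 -0.03228552  0.01878435]
```

View pics/w6.png

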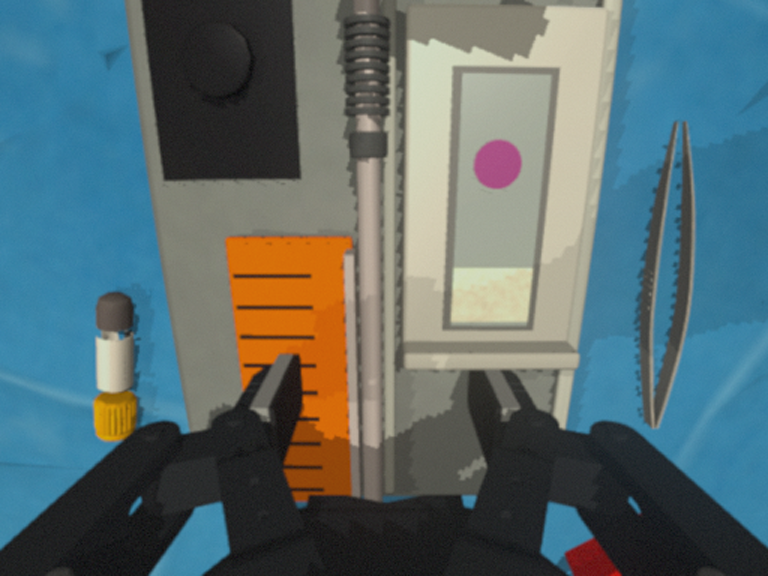

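View pics/s6c.png

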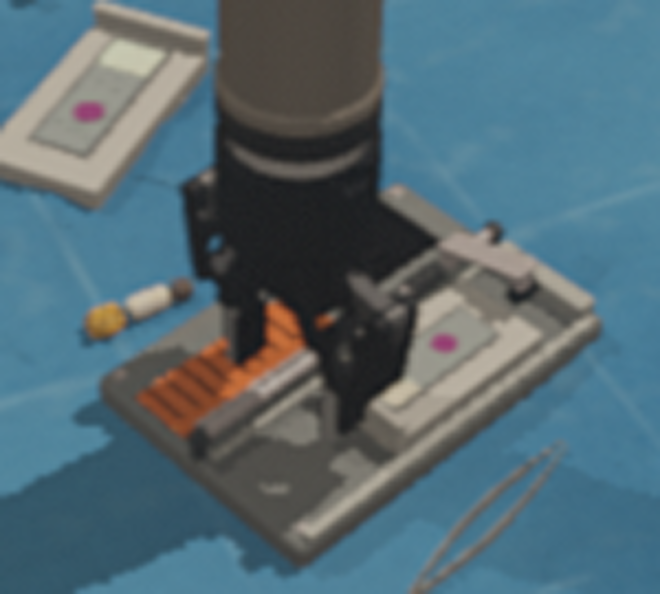

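Call:
drive_tool --targets '[{"linear": [0.003,0,0],"turn": 0},{"linear": [0.006,0,0],"turn": 0},{"linear": [0.009,0,0],"turn": 0},{"linear": [0.012,0,0],"turn": 0},{"linear": [0.014,0,0],"turn": 0},{"linear": [0.016,0,0],"turn": 0},{"linear": [0.018,0,0],"turn": 0},{"linear": [0.018,0,0],"turn": 0}]'

```text
time_s: 8.53
eef_pos: [0.517, -0.0269, 0.0187]
tcp_rot: [-0.0, 0.988, 0.155, -0.003]
contact_force: [-6.4, -1.3, 7.7]
finger_gap: 0.696
```

```bash
python3 - <<'E'
from h import *
im=snap('side','s7.png');o=arm.observe();print(o['contact_force'],o['eef_pos'])
cv2.imwrite('pics/s7c.png',cv2.resize(im[150:285,195:345,::-1],None,fx=4.4,fy=4.4,interpolation=cv2.INTER_CUBIC))
E
```

```text
[-5.9343089  -1.99312765  8.33547955] [ 0.51700493 -0.02694069  0.01876505]
```

View pics/s7c.png

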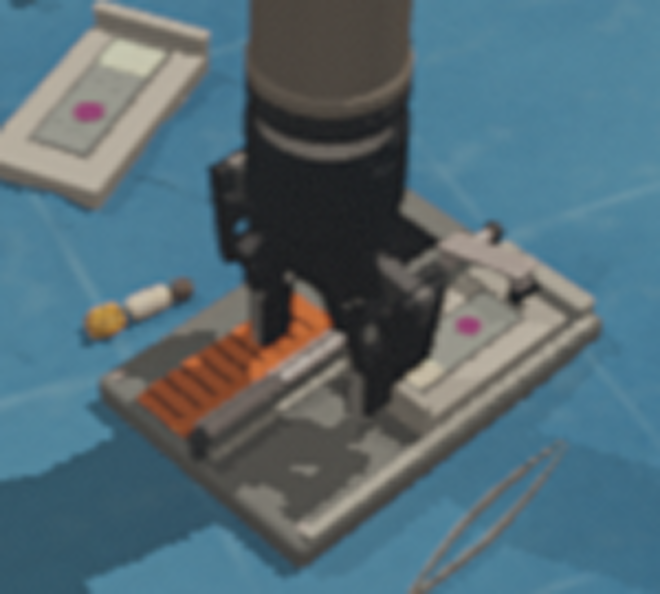

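Call:
drive_tool --targets '[{"linear": [0.0015,0,0],"turn": 0},{"linear": [0.003,0,0],"turn": 0},{"linear": [0.0045,0,0],"turn": 0},{"linear": [0.006,0,0],"turn": 0},{"linear": [0.007,0,0],"turn": 0},{"linear": [0.008,0,0],"turn": 0},{"linear": [0.008,0,0],"turn": 0},{"linear": [0.008,0,0],"turn": 0}]'

```text
time_s: 9.25
eef_pos: [0.5243, -0.0247, 0.0187]
tcp_rot: [-0.0, 0.988, 0.155, -0.004]
contact_force: [-6.7, -1.4, 8.3]
finger_gap: 0.699
```

Call:
drive_tool --targets '[{"linear": [0.0005,0,0],"turn": 0},{"linear": [0.001,0,0],"turn": 0},{"linear": [0.0015,0,0],"turn": 0},{"linear": [0.002,0,0],"turn": 0},{"linear": [0.002,0,0],"turn": 0},{"linear": [0.002,0,0],"turn": 0},{"linear": [0.002,0,0],"turn": 0},{"linear": [0.002,0,0],"turn": 0}]'

```text
time_s: 9.92
eef_pos: [0.5256, -0.0242, 0.0186]
tcp_rot: [-0.0, 0.988, 0.155, -0.004]
contact_force: [-6.5, -2.6, 9.0]
finger_gap: 0.7
```

Call:
drive_tool --targets '[{"linear": [0.0005,0,0],"turn": 0},{"linear": [0.001,0,0],"turn": 0},{"linear": [0.0015,0,0],"turn": 0},{"linear": [0.002,0,0],"turn": 0},{"linear": [0.002,0,0],"turn": 0},{"linear": [0.002,0,0],"turn": 0},{"linear": [0.002,0,0],"turn": 0},{"linear": [0.002,0,0],"turn": 0}]'

```text
time_s: 10.58
eef_pos: [0.5257, -0.0243, 0.0184]
tcp_rot: [-0.0, 0.988, 0.154, -0.006]
contact_force: [-10.5, -3.4, 11.3]
finger_gap: 0.702
```

```bash
python3 - <<'E'
from h import *
im=snap('side','s8.png');o=arm.observe();print(o['contact_force'],o['eef_pos'])
cv2.imwrite('pics/s8c.png',cv2.resize(im[180:260,260:350,::-1],None,fx=7,fy=7,interpolation=cv2.INTER_CUBIC))
snap('wrist','w8.png')
E
```

```text
[-10.0775235   -3.43467566  12.01230845] [ 0.52567188 -0.0242926   0.01839928]
```

View pics/s8c.png

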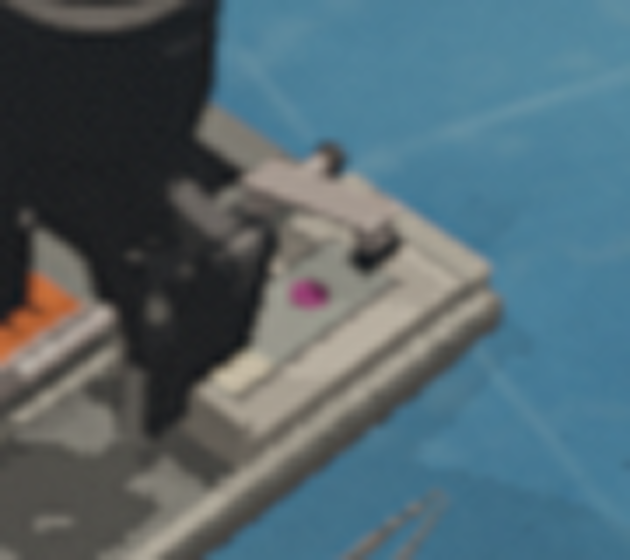

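View pics/w8.png

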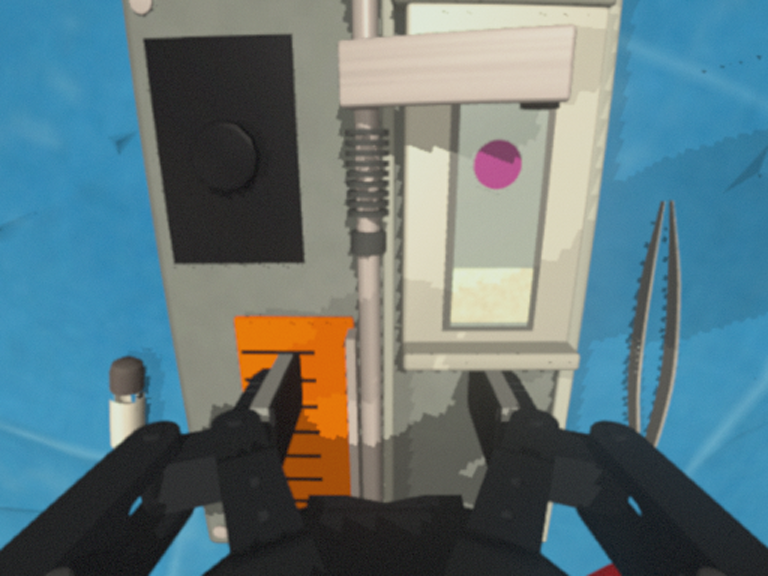

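Call:
drive_tool --targets '[{"linear": [0.0005,0,-0.0005],"turn": 0},{"linear": [0.001,0,-0.0005],"turn": 0},{"linear": [0.0015,0,-0.0005],"turn": 0},{"linear": [0.002,0,-0.0005],"turn": 0},{"linear": [0.0025,0,-0.0005],"turn": 0},{"linear": [0.003,0,-0.0005],"turn": 0},{"linear": [0.003,0,-0.0005],"turn": 0},{"linear": [0.003,0,-0.0005],"turn": 0}]'

```text
time_s: 11.35
eef_pos: [0.5258, -0.0243, 0.0184]
tcp_rot: [-0.0, 0.988, 0.153, -0.009]
contact_force: [-15.8, -4.4, 14.6]
finger_gap: 0.695
```

Call:
drive_tool --targets '[{"linear": [-0.002,0,0],"turn": 0},{"linear": [-0.004,0,0],"turn": 0},{"linear": [-0.006,0,0],"turn": 0},{"linear": [-0.008,0,0],"turn": 0},{"linear": [-0.01,0,0],"turn": 0},{"linear": [-0.012,0,0],"turn": 0},{"linear": [-0.012,0,0],"turn": 0},{"linear": [-0.012,0,0],"turn": 0}]'

```text
time_s: 12.02
eef_pos: [0.5255, -0.0239, 0.0209]
tcp_rot: [-0.0, 0.988, 0.155, 0.003]
contact_force: [1.4, 1.2, 5.9]
finger_gap: 0.701
```

```bash
python3 - <<'E'
from h import *
o=arm.observe();print(o['contact_force'],o['eef_pos'])
snap('wrist','w9.png')
E
```

```text
[1.42078379 1.15983613 5.86831743] [ 0.52551795 -0.02389482  0.02085922]
```

View pics/w9.png

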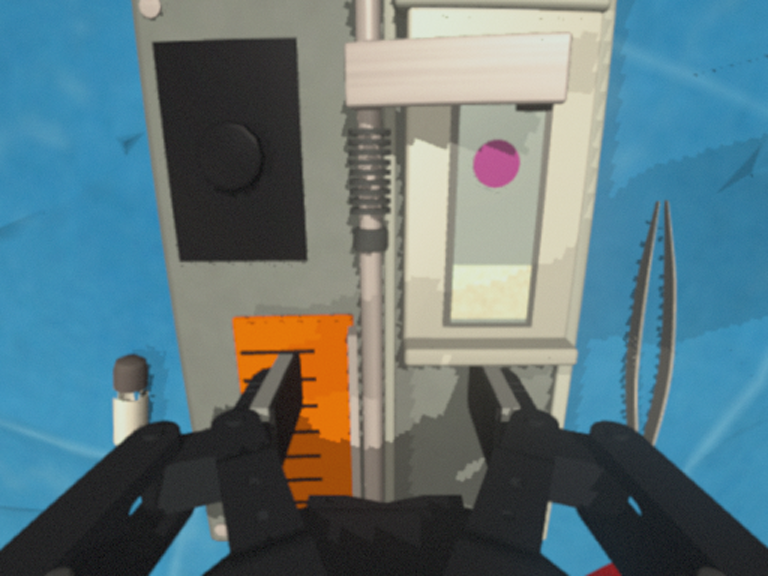

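Call:
drive_tool --targets '[{"linear": [-0.002,0,0],"turn": 0},{"linear": [-0.004,0,0],"turn": 0},{"linear": [-0.006,0,0],"turn": 0},{"linear": [-0.008,0,0],"turn": 0},{"linear": [-0.01,0,0],"turn": 0},{"linear": [-0.012,0,0],"turn": 0},{"linear": [-0.012,0,0],"turn": 0},{"linear": [-0.012,0,0],"turn": 0}]'

```text
time_s: 12.73
eef_pos: [0.5158, -0.0282, 0.0214]
tcp_rot: [0.0, 0.988, 0.154, 0.004]
contact_force: [3.0, 0.2, 4.8]
finger_gap: 0.699
```

```bash
python3 - <<'E'
from h import *
o=arm.observe();print(o['contact_force'],o['eef_pos'])
snap('wrist','w10.png')
im=snap('side','s10.png')
cv2.imwrite('pics/s10c.png',cv2.resize(im[180:260,260:350,::-1],None,fx=7,fy=7,interpolation=cv2.INTER_CUBIC))
E
```

```text
[3.04862586 0.1830402  4.78410864] [ 0.51579189 -0.02824229  0.02141289]
```

View pics/w10.png

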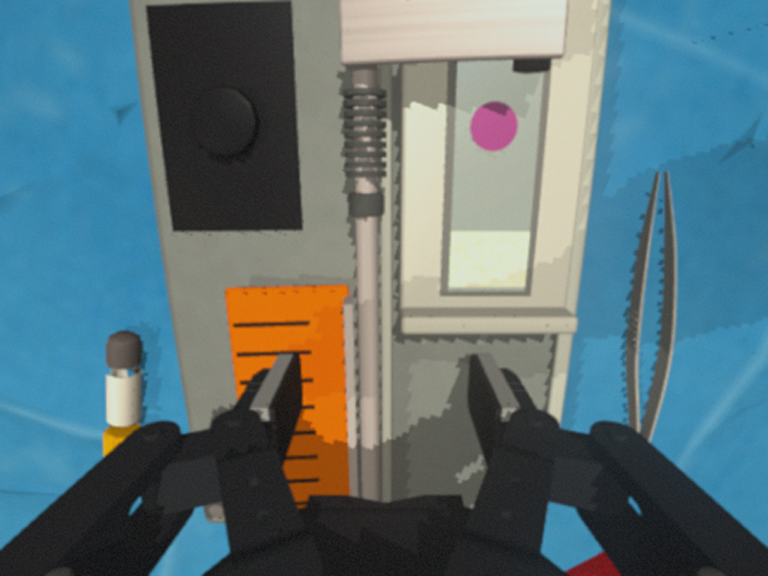

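View pics/s10c.png

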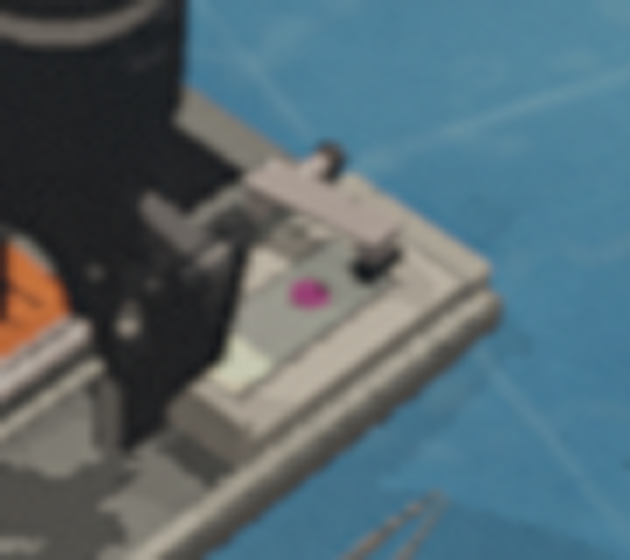

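Call:
drive_tool --targets '[{"linear": [0,0,-0.003],"turn": 0},{"linear": [0,0,-0.006],"turn": 0},{"linear": [0,0,-0.01],"turn": 0},{"linear": [0,0,-0.015],"turn": 0},{"linear": [0,0,-0.025],"turn": 0},{"linear": [0,0,-0.04],"turn": 0},{"linear": [0,0,-0.06],"turn": 0},{"linear": [0,0,-0.08],"turn": 0}]'

```text
time_s: 13.5
eef_pos: [0.5107, -0.029, 0.1007]
tcp_rot: [0.0, 0.988, 0.155, -0.001]
contact_force: [0.6, 0.5, 0.3]
finger_gap: 0.701
```

Call:
drive_tool --targets '[{"linear": [-0.015,0,-0.015],"turn": 0},{"linear": [-0.03,0,-0.03],"turn": 0},{"linear": [-0.045,0,-0.045],"turn": 0},{"linear": [-0.06,0,-0.06],"turn": 0},{"linear": [-0.06,0,-0.07],"turn": 0},{"linear": [-0.06,0,-0.07],"turn": 0},{"linear": [-0.06,0,-0.07],"turn": 0},{"linear": [-0.06,0,-0.07],"turn": 0}]'

```text
time_s: 14.17
eef_pos: [0.4547, -0.0467, 0.1694]
tcp_rot: [-0.0, 0.988, 0.155, -0.0]
contact_force: [-0.2, 0.2, 0.1]
finger_gap: 0.702
```

```bash
python3 - <<'E'
from h import *
o=arm.observe();print(o['contact_force'],o['eef_pos'],o['time_s'])
im=snap('wrist','w11.png',1.5); im2=snap('side','s11.png')
cv2.imwrite('pics/s11c.png',cv2.resize(im2[180:285,205:345,::-1],None,fx=5.5,fy=5.5,interpolation=cv2.INTER_CUBIC))
im2=snap('scene','c11.png')
cv2.imwrite('pics/c11c.png',cv2.resize(im2[145:235,235:355,::-1],None,fx=5.5,fy=5.5,interpolation=cv2.INTER_CUBIC))
E
```

```text
[-0.16962704  0.16591281  0.13125948] [ 0.45468358 -0.04668181  0.16940255] 14.1667
```

View pics/w11.png

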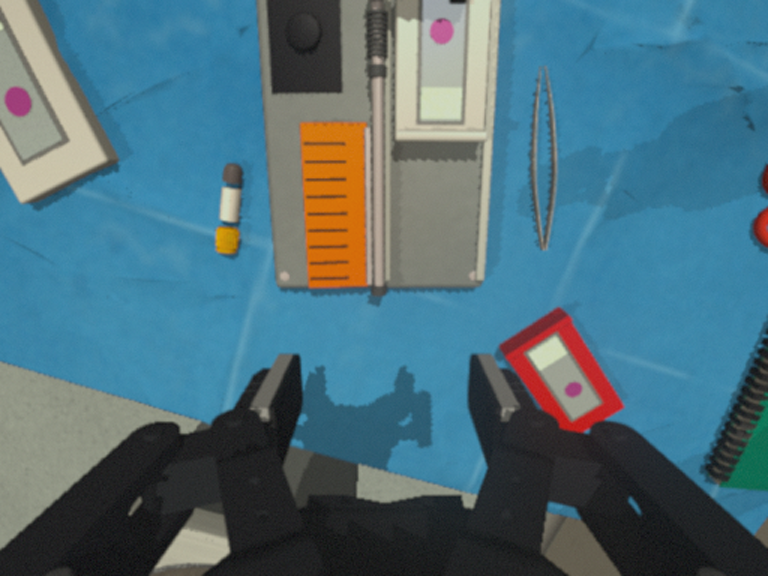

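View pics/s11c.png

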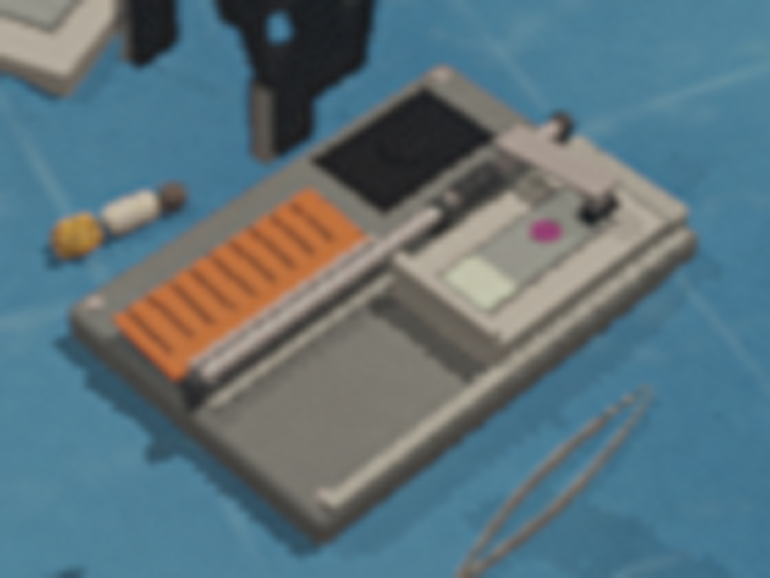

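View pics/c11c.png

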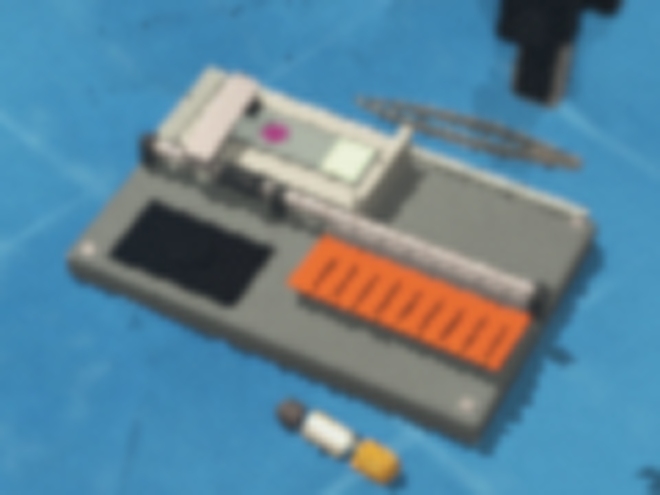

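```bash
python3 - <<'E'
from h import *
q=np.load('q.npy').copy(); q[2]=.311; c=cam('wrist')
def st(w): d=np.array(w[:2])-q[:2]; a=q[2]; return np.array([np.cos(a)*d[0]+np.sin(a)*d[1],-np.sin(a)*d[0]+np.cos(a)*d[1]])
for n,uv,z in [('lipL',(396,140),.04),('lipR',(485,138),.04),('rear L',(280,288),.016),('rear R',(482,288),.016),('tail front',(302,123),.032)]: print(n,(st(onz(c,np.array(uv)/1.5,z))*1000).round(1))
im=arm.capture('wrist'); cv2.imwrite('pics/w12.png',cv2.resize(im[60:200,170:345,::-1],None,fx=4,fy=4,interpolation=cv2.INTER_CUBIC))
E
```

```text
lipL [-12.4 -11.1]
lipR [-11.  -64.6]
rear L [-112.6   71.2]
rear R [-112.5  -74.4]
tail front [-1.9 46.4]
```

View pics/w12.png

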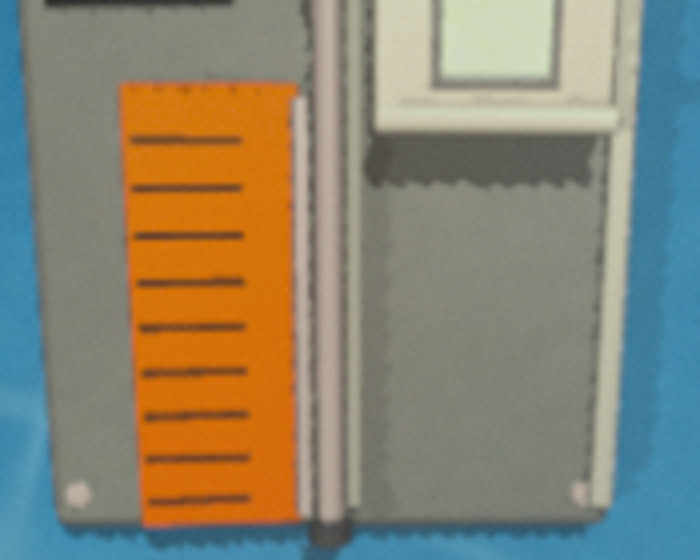

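Call:
drive_tool --targets '[{"linear": [0.015,0,0],"turn": 0},{"linear": [0.03,0,0],"turn": 0},{"linear": [0.045,0,0],"turn": 0},{"linear": [0.06,0,0],"turn": 0},{"linear": [0.075,0,0],"turn": 0},{"linear": [0.08,0,0],"turn": 0},{"linear": [0.08,0,0],"turn": 0},{"linear": [0.08,0,0],"turn": 0}]'

```text
time_s: 15.03
eef_pos: [0.5298, -0.0229, 0.1692]
tcp_rot: [0.0, 0.988, 0.155, -0.001]
contact_force: [0.0, -0.2, -0.2]
finger_gap: 0.698
```

```bash
python3 - <<'E'
from h import *
im=arm.capture('wrist'); cv2.imwrite('pics/w13.png',cv2.resize(im[0:200,160:360,::-1],None,fx=3,fy=3,interpolation=cv2.INTER_CUBIC)); print(arm.observe()['contact_force'])
E
```

```text
[ 0.04150912 -0.34338581  0.26049633]
```

View pics/w13.png

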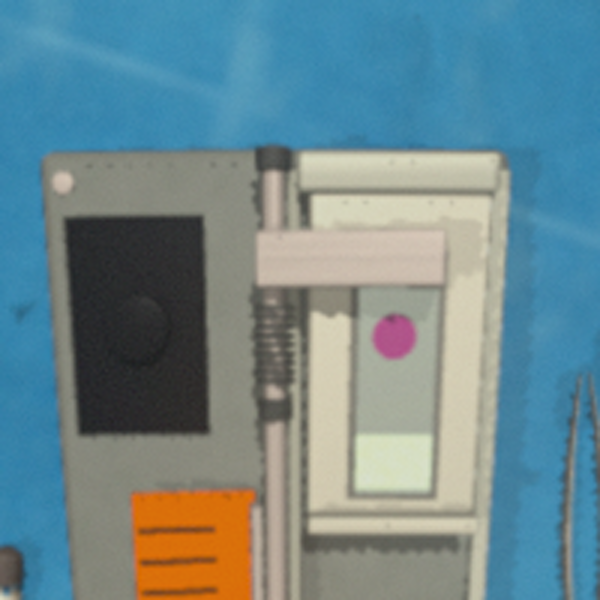

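The carrier's front edge meets the end stop with no gap (crop row 193), and the jaw is closed on it. The arm is well clear, so I'm handing in.

```bash
python3 -c "
from station import arm
print(arm.close_job())"
```

```text
the job is handed in; nothing more can be done
None
```

The carrier is loaded and the job is handed in, after about 15 s of the 64 s allowed. One fingertip held the clip's tail down at about 8 N. The other pushed the white carrier about 58 mm along its channel, under the lifted jaw, until it stopped. I then backed the pushing finger off the lip before lifting away.

**Home against the stop:**
- **Force:** another 5 mm of commanded push gave no movement, and the force rose from about 7 N to 16 N.
- **Final pictures:** there is no visible gap at the end stop, and the jaw is down on the carrier.
- **Position:** the rear of the lip measured at stage x of about -11 to -12 mm, against -10 mm when home. Known stage edges in the same picture read 2 to 4 mm low too, so this agrees with fully home.

**Clear of everything:** the arm ended about 0.15 m above the stage with roughly zero contact force. The tube and tweezers look unmoved. I did not look at the marker again, but the arm never went near it.

**Disagreement:** the three cameras differed by 2 to 4 mm and about 0.02 rad on where the stage lies. I used the close wrist view for alignment. The clip angle was judged only from the press force and the pictures, as it cannot be read directly.

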